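# Test run along a sprung safety edge

## Task

Check the bowed rubber safety edge on the test board: touch down on its strip at the end by the green disc, press it about half way down with the fingertips, and run them along the whole curve to the end by the red disc in one go, never letting the strip come up on the way and never pushing it down to its stop. Then lift off clear so that it springs fully up. Grasp nothing, and leave the loose things round the board where they are.

Things in the scene. Friction and masses are not known exactly. Their poses are not given: they have to be found in the camera images.
- test_board: aluminium board, 100 (its x) x 310 (its y) x 12 mm, screwed to the worktop, with a low grey switch box (top 25 mm above the worktop) near its front edge. Origin: centre of its underside, on the worktop; its z is up, its x points away from the robot, give or take 0.35 rad of yaw. It carries the safety edge.
- edge_strip (a joint): how far the safety edge is pressed down, in m: 0 = fully up, 0.014 = on its stop. The edge is a round black rubber strip 18 mm wide, top 45 mm above the worktop when up; seen from above it is an arc of 200 mm radius, 240 mm long, that bows to the board's +x. Pressed anywhere it sinks level and springs back: about 0.7 N starts it, 2.8 N holds it half way (0.007), 5 N puts it on its stop.
- strip_end_left (a point): centre of the strip's top surface at its +y end; goes down with the strip. The rubber runs on 9 mm past it. The centre line of the strip is the arc through the two ends and strip_mid.
- strip_mid (a point): centre of the strip's top surface, half way along; goes down with the strip
- strip_end_right (a point): centre of the strip's top surface at its -y end; goes down with the strip. The rubber runs on 9 mm past it.
- green_disc: green disc, 26 mm across, 7 mm high, fixed on the board 26 mm (centre to end point) beyond one end of the strip (either end): the starting end. Origin at the centre of its underside, 12 mm above the worktop.
- red_disc: red disc, as the green one, beyond the other end: the finishing end.
- arbor_press: green arbor press, a fixed part of the bench to the right of the board, always here; 85 mm wide, 320 mm high, its lever's black ball reaches 110 mm in front of its origin. Origin under its ram, on the worktop. An arm that starts to the right of it must pass in front of it or above it.
- by_padlock_1: loose grey padlock, 58x38x16, lying in front of the board (mm). Origin at the centre of its underside. To be left alone.
- by_tape_measure: loose yellow tape measure, 36x72x59, standing behind the board (mm). Origin at the centre of its underside. To be left alone.
- by_loupe: loose black eyepiece loupe, 35 across, 33 high, behind the board (mm). Origin at the centre of its underside. To be left alone.
- by_lock_cylinder_0: loose brass lock cylinder standing on its face, 35 across, 64 high, left of the board (mm). Origin at the centre of its underside. To be left alone.
- by_parts_box_4: loose small cardboard box with a buff lid, 50x53x29, behind the middle of the board (mm). Origin at the centre of its underside. To be left alone.
- by_flashlight: loose black flashlight, 34x107x34, lying well to the left of the board (mm). Origin at the centre of its underside. To be left alone.

How it is judged (in metres and radians):
On the way, in this order (a step that is already met when the one before it is completed fails the run):
1. the strip is pressed down at the end by the green disc (value of joint edge_strip above 0.003 m and horizontal distance between the grasp point and green_disc below 0.05 m), for 0.1 s.
2. the fingertips, still pressing, pass the middle of the strip (value of joint edge_strip above 0.003 m and horizontal distance between the grasp point and strip_mid below 0.03 m), for 0.1 s.
3. the fingertips, still pressing, reach the end by the red disc (value of joint edge_strip above 0.003 m and horizontal distance between the grasp point and red_disc below 0.05 m), for 0.1 s.
At the end, for the whole second after the job is handed in: The strip was pressed (3 mm or more) within 50 mm of the green disc, then at the middle, then within 50 mm of the red disc; at the end it is fully up (within 1.5 mm) and every loose thing is within 20 mm of where it was (value of joint edge_strip below 0.0015 m and distance of each of by_padlock_1, by_tape_measure, by_loupe, by_lock_cylinder_0, by_parts_box_4, by_flashlight from where it was at the start of the episode below 0.02 m); the robot touches nothing.
It fails at once if the strip is pushed down to its stop (past 12.5 of its 14 mm) (value of joint edge_strip above 0.0125 m).
It fails at once if the fingertips are low over the middle 140 mm of the strip (grasp point under 90 mm) while it is up (pressed less than 1.5 mm): a break in the run, or a touch-down in the wrong place (value of joint edge_strip below 0.0015 m and y of the grasp point in the frame of test_board between -0.07 and 0.07 m and x of the grasp point in the frame of test_board between -0.06 and 0.06 m and z of the grasp point in the frame of test_board below 0.09 m).
It fails at once if a loose thing is shoved or carried more than 20 mm (distance of any of by_padlock_1, by_tape_measure, by_loupe, by_lock_cylinder_0, by_parts_box_4, by_flashlight from where it was at the start of the episode above 0.02 m).
It fails at once if a loose thing is lifted (height (world z) of any of by_padlock_1, by_tape_measure, by_loupe, by_lock_cylinder_0, by_parts_box_4, by_flashlight above 0.015 m).
It also fails if it takes over 54 s, if anything falls off the work surface, if the arm or the gripper's body presses on something with over 40 N, if the wrist force passes 120 N, or if a joint passes its speed limit or range.

## Robot

A 6-joint arm with a two-finger parallel gripper is mounted at the origin on a cart in front of the work surface, level with it; the furniture and walls round the work are solid. World frame = base frame: x ahead of the robot, y to its left, z up, the work surface at z = 0. Lengths are in mm, angles in rad, forces in N, time in s.
With the tool pointing down it reaches from about 350 to 925 mm from the base axis. Payload 6.4 kg.
Tool frame: the origin (TCP) lies on the centre line of the jaws, within the pads' length; the fingertips stand 17 mm ahead of it and the grasp point (between the pads) lies 2 mm behind it (finger_overhang is the distance from the TCP to the fingertips, in mm); z points along the fingers, y is the line along which they close (so a half turn about z gives the same grasp; the last joint's range is limited). The gripper opens to 94 mm and grips with 3 to 60 N. Pads are 16 mm wide; open, the fingers measure 119 mm over their backs; the gripper's body (75 mm by 177 mm) begins 78 mm behind the grasp point.
Start: joints at [1.085, 0.245, 1.558, -0, 1.339, -0.174], TCP at [199.399, 618.671, 222.455] pointing down, gripper open.
Joint ranges: [-3.13, 3.13], [-1.02, 2.26], [0.13, 2.54], [-0.95, 4.09], [0.21, 2.88], [-2.74, 2.74]. Speed limits (rad/s): [2.57, 2.57, 3.14, 3.14, 3.14, 3.14].

## Interface

Orientations are given as a unit quaternion [x, y, z, w].
In Python, from plant import * gives the robot as it stands. The module is installed in compiled form; this text tells all that it offers.
- The arm moves only by the tool play_rows, never from a script. Its argument "targets" is a list of rows, each a list of 6 numbers: the shift along the tool's x, y, z in units of 0.025 m (1.0 is 0.025 m), then the turn, a rotation vector about the tool's x, y, z in units of 90 degrees (1.0 is 90 degrees). In form: [[tx, ty, tz, rx, ry, rz], ...]. A call has 1 to 20 rows; each row shifts and turns the commanded pose from where the row before left it, along the tool's axes as they then stand; what a row does not reach is not made up. A row lasts 1/8 s, in which the tool goes at most 62.5 mm and 10.7 degrees, less where a joint would pass 70% of its speed; a pose out of reach is approached as far as the arm can. A call with a number of a shift or a turn outside -1 to 1 is refused whole. A call with a gripper value outside its range is refused whole. "jaw" is the closure, from -1 (fully open) to 1 (shut), set as the call begins (left out, the last holds). The fingers move at their own pace and stop on an object; "squeeze" is the grip in N (left out, the last holds). Time passes only in rows, so rows that do not move let the fingers close. It gives the time, the measured TCP pose, the force, the opening and the grip force at its end, in the units of the state.
- read_state(): the state, without advancing time (a new reading comes with each control period).
- snapshot(name): name is "side" or "top"; returns (picture, depth): 384x512x3 uint8, red, green, blue; 384x512 float32, mm along the optical axis (not along the pixel's ray), 0 where there is no reading.
- camera_info(name): a dict with "camera_matrix" (3x3 intrinsics, pixels), "distortion" ([k1, k2, p1, p2, k3] as OpenCV has them; the pictures are not rectified), "origin" and "rotation" of the camera in the world. Camera axes: x right, y down, z forward; pixel columns grow to the right and rows downward; lengths in mm; the calibration is good to about 2 mm. A picture is of the moment at which its call begins. camera_info takes no time and is no camera call.
- hand_in(): hands the job in; it is judged then, once.
The state is a dict: "time_s": time; "joint_positions": joint angles; "qd": joint speeds; "joint_efforts": joint torques, N m; "tcp_pos": TCP position; "tool_rot": TCP orientation; "ft_force": force on the tool from outside, world axes, zero at the start; "torque": the same for the moment, N m; "finger_gap": opening from 0.0 (shut) to 1.0 (fully open); "finger_force": force on a finger pad.
Only numpy, scipy, OpenCV 4.12 (cv2) and the standard library are available. Lean on these libraries where they do the work, as an engineer would, in place of code of your own. Each camera call takes 0.05 s, during which the arm holds its last target. There are 200 camera calls.

## Working session

There is one attempt and no reset: what is moved stays moved. The work goes in short steps, Python scripts to look and compute and a tool call to move; the robot and the scene stay as the last step left them, time stands still between calls to the robot, and variables do not carry over. Pictures are saved under pics/ and viewed, at most 10 in all, crops included, and the job is handed in when it is done.

Besides the shell and the picture viewer there is one more tool, called after "Call:" as name(argument=value, ...) on one line, values as JSON. play_rows: Moves the arm, as the interface text tells. Shifts and turns lie within -1 to 1; 1 stands for 0.025 m of shift or 90 degrees of turn. Its arguments: {"type":"object","properties":{"targets":{"type":"array","items":{"type":"array","items":{"type":"number"}}},"jaw":{"type":"number"},"squeeze":{"type":"number"}},"required":["targets"]}

```bash
mkdir -p pics; cat > h.py <<'E'
from plant import *
import numpy as np, cv2
def pix2w(name,u,v,z=None,d=None):
    c=camera_info(name);K=np.array(c["camera_matrix"],float);D=np.array(c["distortion"],float)
    p=cv2.undistortPoints(np.array([[[u,v]]],float),K,D)[0,0]
    r=np.array([p[0],p[1],1.]);R=np.array(c["rotation"]).reshape(3,3);o=np.array(c["origin"],float)
    w=R@r
    s=d if d is not None else (z-o[2])/w[2]
    return o+s*w
E
python3 - <<'E'
from h import *
for n in("top","side"):
    p,d=snapshot(n);cv2.imwrite(f"pics/{n}0.png",cv2.resize(p[...,::-1],(800,600),interpolation=cv2.INTER_CUBIC));np.savez(f"{n}0.npz",p=p,d=d)
    print(camera_info(n))
print(read_state())
E
```

```text
{'camera_matrix': array([[463.36065619,   0.        , 263.19227346],
       [  0.        , 463.36065619, 195.94272981],
       [  0.        ,   0.        ,   1.        ]]), 'distortion': array([-0.17276154,  0.        ,  0.        ,  0.        ,  0.        ]), 'origin': array([ 304.98321964,  208.73252125, 1590.52410808]), 'rotation': array([-0.70002154,  0.70857225, -0.06362814,  0.0620215 ])}
{'camera_matrix': array([[362.90720508,   0.        , 254.99882019],
       [  0.        , 362.90720508, 192.69484987],
       [  0.        ,   0.        ,   1.        ]]), 'distortion': array([-0.05966316,  0.        ,  0.        ,  0.        ,  0.        ]), 'origin': array([439.62208441, 975.72068873, 693.41742256]), 'rotation': array([-0.05631263,  0.90255471, -0.42516335,  0.03821005])}
{'time_s': 0.1, 'joint_positions': array([ 1.08490475e+00,  2.45761402e-01,  1.55887198e+00,  7.79011376e-06,
        1.33870448e+00, -1.74084545e-01]), 'qd': array([ 0.00018808, -0.00038127, -0.00537247, -0.00057953,  0.00040153,
        0.00011128]), 'joint_efforts': array([-1.64314366e-03, -4.16920459e+01, -3.15523374e+01,  6.86254352e-02,
        3.10242455e-02, -7.65076493e-05]), 'tcp_pos': array([199.1483656 , 618.20688177, 221.45536986]), 'tool_rot': array([ 1.55273550e-01,  9.87871127e-01, -8.24298110e-04, -2.86337580e-04]), 'ft_force': array([-0.50878377,  0.16064654,  0.79042344]), 'torque': array([-0.01700765, -0.07454274,  0.01712703]), 'finger_force': 0.0, 'finger_gap': 1.0004770360946122}
```

View pics/top0.png

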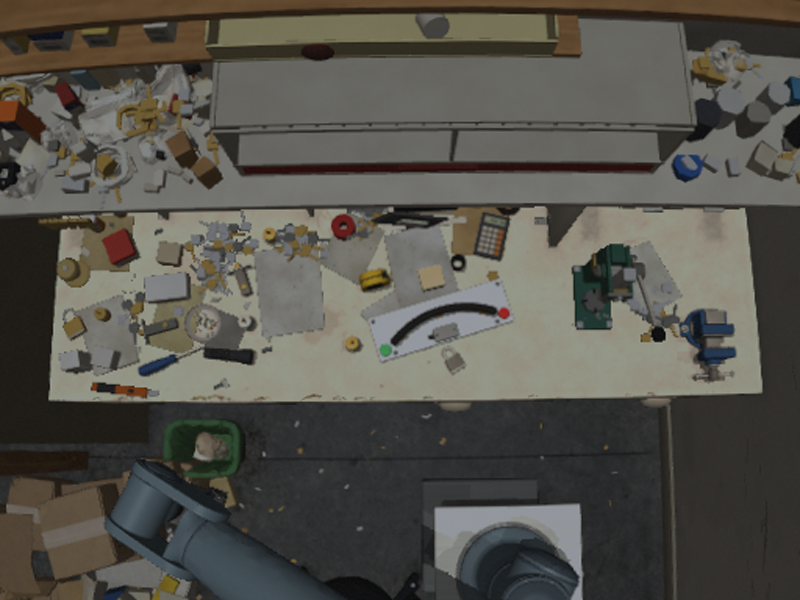

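View pics/side0.png

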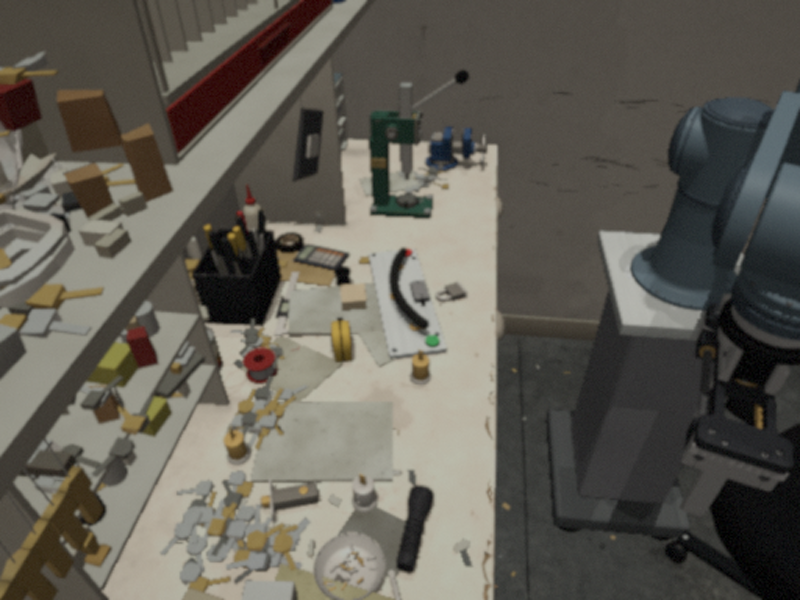

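The top view shows the board with the green disc at about (386,351) on the left and the red disc at (503,313) on the right (800-px scale). The black arc bows away from the robot. The lock cylinder is at (352,343), the padlock at (452,358) and the press base at (590,300).

```bash
sed -i 's/R=np.array(c\["rotation"\]).reshape(3,3)/R=Rot.from_quat(c["rotation"]).as_matrix()/; s/^import numpy.*/&\nfrom scipy.spatial.transform import Rotation as Rot/' h.py
python3 - <<'E'
from h import *
p=np.load("top0.npz")["p"];q=p[160:250,215:345]
cv2.imwrite("pics/crop.png",cv2.resize(q[...,::-1],None,fx=6,fy=6,interpolation=cv2.INTER_CUBIC))
i=p.astype(int)
def cen(m,box):
    x0,x1,y0,y1=box;ys,xs=np.nonzero(m[y0:y1,x0:x1]);return xs.mean()+x0,ys.mean()+y0,len(xs)
g=cen((i[...,1]>i[...,0]+40)&(i[...,1]>i[...,2]+25),(235,260,215,235))
r=cen((i[...,0]>i[...,1]+60),(312,332,190,210))
print(g,r)
G=pix2w("top",*g[:2],z=19);R=pix2w("top",*r[:2],z=19);print(G,R,np.linalg.norm(G-R))
# dark strip centreline
for u in range(250,322,6):
    c=p[185:225,u].sum(1).astype(float)
    ys=np.nonzero(c<150)[0]+185
    if len(ys): print(u,ys.min(),ys.max(),pix2w("top",u,ys.mean(),z=45)[:2].round(1))
print(pix2w("top",352*.64,343*.64,z=64),pix2w("top",658*.64,335*.64,z=300))
E
```

```text
(np.float64(246.16216216216216), np.float64(223.59459459459458), 37) (np.float64(322.02777777777777), np.float64(199.91666666666666), 36)
[492.40790447 262.68205484  19.        ] [5.71190999e+02 5.52609505e-01 1.90000000e+01] 273.71266329914545
250 218 218 [508.1 248.8]
256 211 217 [521.4 228.5]
262 206 211 [539.9 208. ]
268 202 206 [555.  187.6]
274 185 203 [574.2 167. ]
280 197 201 [571.7 146.7]
286 196 199 [576.6 126.3]
292 195 198 [579.8 105.8]
298 194 198 [581.3  85.4]
304 195 198 [579.3  65.1]
310 195 200 [575.6  44.7]
316 197 200 [571.9  24.4]
[501.41772005 330.46366573  64.        ] [ 477.73760002 -248.42719133  300.        ]
```

View pics/crop.png

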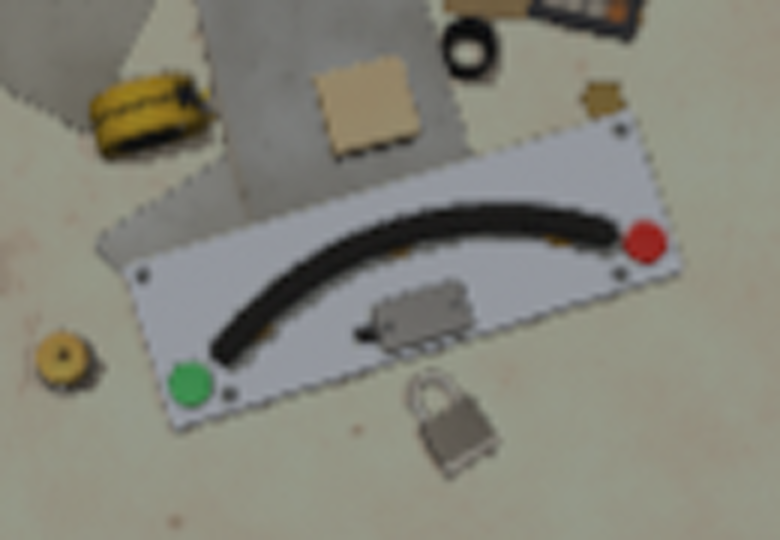

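The crop shows the whole arc with its left end near (220,357) by the green disc and its right end near (612,235) by the red disc (6× crop scale). I'll fit the arc using the depth image.

```bash
python3 - <<'E'
from h import *
from scipy.optimize import least_squares
z=np.load("top0.npz");p,d=z["p"],z["d"]
P=[]
for v in range(185,225):
  for u in range(246,322):
    if d[v,u]>0 and p[v,u].sum()<150:
      w=pix2w("top",u,v,d=d[v,u])
      if 30<w[2]<60: P.append(w)
P=np.array(P);print(len(P),np.percentile(P[:,2],[10,50,90]))
G=np.array([492.4,262.7]);R=np.array([571.2,.55])
yv=(G-R)/np.linalg.norm(G-R);xv=np.array([yv[1],-yv[0]]);M=(G+R)/2
L=np.c_[(P[:,:2]-M)@xv,(P[:,:2]-M)@yv]
print("end extents",L[:,1].min(),L[:,1].max())
f=lambda c:np.hypot(L[:,0]-c[0],L[:,1]-c[1])-200
s=least_squares(f,[-165,0],loss="soft_l1");c=s.x;print("centre",c,"rms",np.std(f(c)),"apex x",c[0]+200)
s2=least_squares(lambda c:np.hypot(L[:,0]-c[0],L[:,1]-c[1])-c[2],[-165,0,200],loss="soft_l1");print(s2.x)
print("yaw",np.arctan2(xv[1],xv[0]),"xv",xv,"yv",yv,"M",M)
for n,a in (("left",.6),("mid",0),("right",-.6)):
    print(n,M+(c[0]+200*np.cos(a))*xv+(c[1]+200*np.sin(a))*yv)
E
```

```text
315 [38.83296241 44.92904766 49.42626001]
end extents -117.79858291109058 118.86053608489517
centre [-157.05947622   -0.40002128] rms 4.02647236876444 apex x 42.94052378318662
[-157.27973596   -0.396078    200.20596442]
yaw 0.2919991507002762 xv [0.9576703  0.28786733] yv [-0.28786733  0.9576703 ] M [531.8   131.625]
left [507.0754147  241.69531668]
mid [573.03801733 143.60308527]
right [572.09226236  25.39878605]
```

Call:
play_rows(targets=[[0, 0, 0, 0, 0, -0.1], [0, 0, 0, 0, 0, -0.1], [0, 0, 0, 0, 0, -0.1], [0, 0, 0, 0, 0, -0.085]], jaw=1)

```text
time_s: 0.6
tcp_pos: [199.2, 618.4, 221.8]
tool_rot: [-0.148, 0.989, -0.0, -0.0]
ft_force: [0.3, -0.4, 0.1]
finger_gap: 0.612
finger_force: 0.0
```

Call:
play_rows(targets=[[-0.38, -0.913, 0, 0, 0, 0], [-0.38, -0.913, 0, 0, 0, 0], [-0.38, -0.913, 0, 0, 0, 0], [-0.38, -0.913, 0, 0, 0, 0], [-0.38, -0.913, 0, 0, 0, 0], [-0.38, -0.913, 0, 0, 0, 0], [-0.38, -0.913, 0, 0, 0, 0], [-0.38, -0.913, 0, 0, 0, 0], [-0.38, -0.913, 0, 0, 0, 0], [-0.38, -0.913, 0, 0, 0, 0], [-0.38, -0.913, 0, 0, 0, 0], [-0.38, -0.913, 0, 0, 0, 0], [-0.38, -0.913, 0, 0, 0, 0], [-0.38, -0.913, 0, 0, 0, 0], [-0.38, -0.913, 0, 0, 0, 0], [-0.38, -0.913, 0, 0, 0, 0], [-0.38, -0.913, 0, 0, 0, 0], [-0.38, -0.913, 0, 0, 0, 0], [-0.38, -0.913, 0, 0, 0, 0], [-0.38, -0.913, 0, 0, 0, 0]], jaw=1)

```text
time_s: 3.1
tcp_pos: [513.3, 234.4, 222.1]
tool_rot: [-0.144, 0.99, -0.0, -0.0]
ft_force: [0.0, -0.0, -0.6]
finger_gap: 0.006
finger_force: 0.0
```

Call:
play_rows(targets=[[0, 0, 1, 0, 0, 0], [0, 0, 1, 0, 0, 0], [0, 0, 1, 0, 0, 0], [0, 0, 1, 0, 0, 0], [0, 0, 0.6, 0, 0, 0], [0, 0, 0.4, 0, 0, 0], [0, 0, 0, 0, 0, 0], [0, 0, 0, 0, 0, 0]])

```text
time_s: 4.1
tcp_pos: [513.8, 236.6, 98.4]
tool_rot: [-0.146, 0.989, 0.0, 0.001]
ft_force: [-1.1, 0.6, 0.9]
finger_gap: 0.006
finger_force: 0.0
```

```bash
python3 - <<'E'
from h import *
p,d=snapshot("top");a=cv2.resize(p[160:250,215:345,::-1],None,fx=6,fy=6,interpolation=cv2.INTER_CUBIC)
cv2.imwrite("pics/c1t.png",a)
p,d=snapshot("side");cv2.imwrite("pics/c1s.png",cv2.resize(p[140:240,200:330,::-1],None,fx=6,fy=6,interpolation=cv2.INTER_CUBIC))
s=read_state();print(s["tcp_pos"],s["tool_rot"],s["ft_force"],s["finger_gap"],s["time_s"])
E
```

```text
[513.78651372 236.6779431   98.42344676] [-1.45936593e-01  9.89293560e-01  7.35363398e-05  8.70724535e-04] [ 0.31818617 -0.26328112  0.15720935] 0.0014775821395043851 4.2
```

View pics/c1s.png

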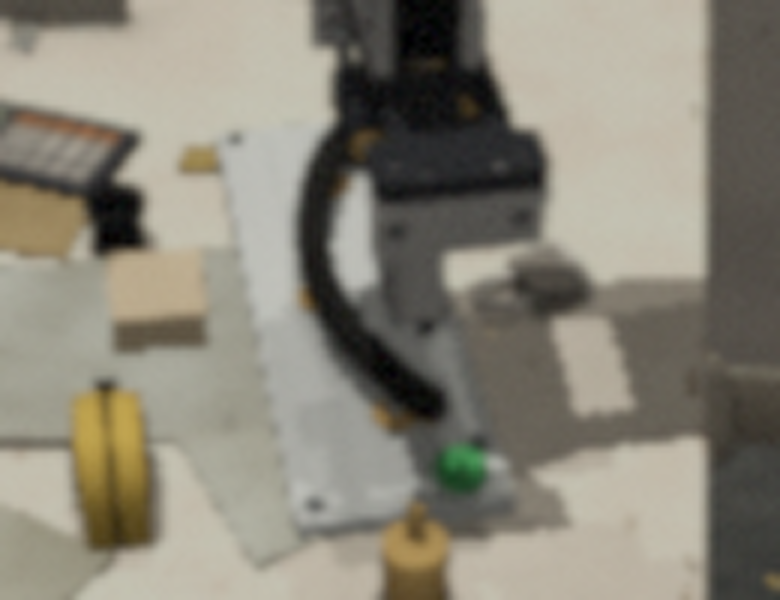

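The side crop shows the closed fingertips at about (425,325), above the strip end by the green disc (465,467). I'll lower to a light press and read the force.

Call:
play_rows(targets=[[0, 0, 0.6, 0, 0, 0], [0, 0, 0.4, 0, 0, 0], [0, 0, 0.2, 0, 0, 0], [0, 0, 0.16, 0, 0, 0], [0, 0, 0.12, 0, 0, 0], [0, 0, 0.1, 0, 0, 0], [0, 0, 0.06, 0, 0, 0], [0, 0, 0, 0, 0, 0]])

```text
time_s: 5.2
tcp_pos: [513.1, 236.5, 56.6]
tool_rot: [-0.146, 0.989, -0.0, -0.0]
ft_force: [-2.0, 0.2, 2.8]
finger_gap: 0.004
finger_force: 1.2
```

```bash
cat > f.py <<'E'
from h import *
F=[];T=[]
for _ in range(10):
    s=read_state();F.append(s["ft_force"]);T.append(s["tcp_pos"]);snapshot("top")
print(np.mean(F,0).round(2),np.std(F,0).round(2),np.mean(T,0).round(2),np.std(T,0).round(2),s["time_s"])
E
python3 f.py
```

```text
[-1.56 -0.44  2.41] [0.29 0.54 0.54] [513.14 236.51  56.57] [0.02 0.01 0.05] 5.65
```

Depth is about 5.4 mm, and the force matches. I'll press slightly deeper and run to the middle.

Call:
play_rows(targets=[[0, 0, 0.06, 0, 0, 0], [-0.165, -0.274, 0, 0, 0, 0], [-0.153, -0.281, 0, 0, 0, 0], [-0.142, -0.287, 0, 0, 0, 0], [-0.13, -0.292, 0, 0, 0, 0], [-0.119, -0.297, 0, 0, 0, 0], [-0.107, -0.302, 0, 0, 0, 0]])

```text
time_s: 6.58
tcp_pos: [545.6, 200.5, 55.0]
tool_rot: [-0.146, 0.989, 0.0, 0.0]
ft_force: [-0.9, 1.3, 4.1]
finger_gap: 0.007
finger_force: 1.4
```

```bash
python3 f.py
```

```text
[ 0.7  -1.33  3.24] [0.96 1.05 0.4 ] [545.78 200.31  55.14] [0.22 0.36 0.07] 7.025
```

Call:
play_rows(targets=[[-0.095, -0.306, 0, 0, 0, 0], [-0.082, -0.309, 0, 0, 0, 0], [-0.07, -0.312, 0, 0, 0, 0], [-0.057, -0.315, 0, 0, 0, 0], [-0.045, -0.317, 0, 0, 0, 0], [-0.032, -0.318, 0, 0, 0, 0], [-0.019, -0.319, 0, 0, 0, 0], [-0.006, -0.32, 0, 0, 0, 0], [0.006, -0.32, 0, 0, 0, 0]])

```text
time_s: 8.2
tcp_pos: [575.4, 135.4, 55.0]
tool_rot: [-0.146, 0.989, -0.0, 0.0]
ft_force: [0.1, 2.4, 2.8]
finger_gap: 0.004
finger_force: 1.4
```

```bash
python3 f.py; python3 - <<'E'
from h import *
p,d=snapshot("side");cv2.imwrite("pics/c2s.png",cv2.resize(p[140:240,200:330,::-1],None,fx=6,fy=6,interpolation=cv2.INTER_CUBIC))
E
```

```text
[ 0.46 -1.72  3.14] [0.54 1.58 0.43] [575.53 135.19  55.05] [0.1  0.41 0.03] 8.65
```

View pics/c2s.png

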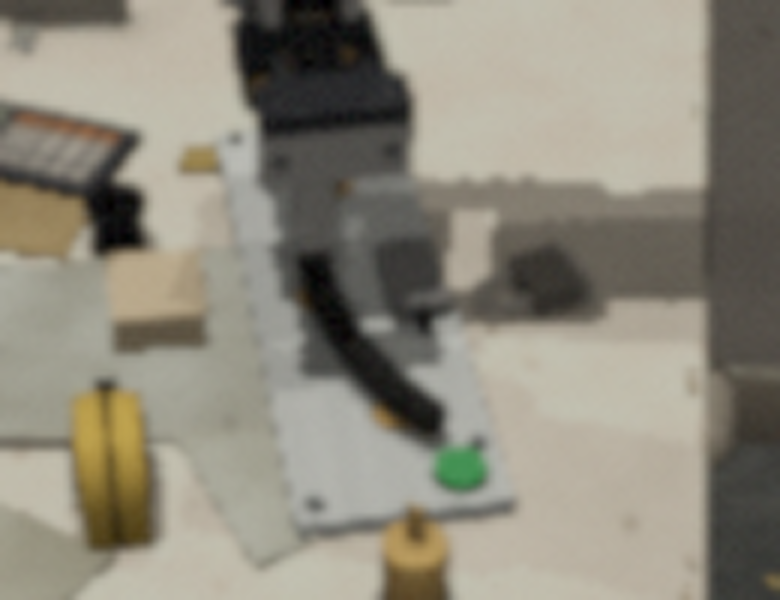

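The fingertips are centred on the strip at about (310,250), past the middle, with the strip held down. I'll carry on to the red end.

Call:
play_rows(targets=[[0.019, -0.319, 0, 0, 0, 0], [0.032, -0.318, 0, 0, 0, 0], [0.045, -0.317, 0, 0, 0, 0], [0.057, -0.315, 0, 0, 0, 0], [0.07, -0.312, 0, 0, 0, 0], [0.082, -0.309, 0, 0, 0, 0], [0.095, -0.306, 0, 0, 0, 0], [0.107, -0.302, 0, 0, 0, 0]])

```text
time_s: 9.75
tcp_pos: [581.1, 71.9, 55.0]
tool_rot: [-0.146, 0.989, 0.0, 0.0]
ft_force: [0.5, 1.6, 3.3]
finger_gap: 0.003
finger_force: 1.4
```

Call:
play_rows(targets=[[0.119, -0.297, 0, 0, 0, 0], [0.13, -0.292, 0, 0, 0, 0], [0.142, -0.287, 0, 0, 0, 0], [0.153, -0.281, 0, 0, 0, 0], [0.165, -0.274, 0, 0, 0, 0], [0.08, -0.13, 0, 0, 0, 0], [0, 0, 0, 0, 0, 0], [0, 0, 0, 0, 0, 0], [0, 0, 0, 0, 0, 0]])

```text
time_s: 10.88
tcp_pos: [573.5, 29.0, 54.9]
tool_rot: [-0.146, 0.989, -0.0, -0.0]
ft_force: [-0.2, -2.7, 2.9]
finger_gap: 0.007
finger_force: 1.4
```

```bash
python3 f.py; python3 - <<'E'
from h import *
p,d=snapshot("top");cv2.imwrite("pics/c3t.png",cv2.resize(p[160:250,215:345,::-1],None,fx=6,fy=6,interpolation=cv2.INTER_CUBIC))
E
```

```text
[-0.28 -2.35  2.86] [0.61 0.4  0.43] [573.49  29.27  54.94] [0.02 0.12 0.01] 11.325
```

View pics/c3t.png

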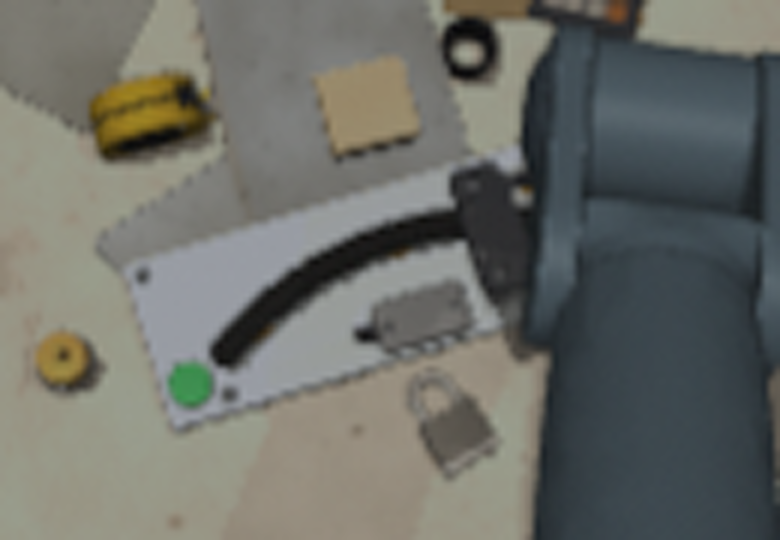

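The gripper is at the red end, about 29 mm from the red disc and still pressing at 2.9 N. The padlock (460,430), tape measure, loupe, box and cylinder haven't moved. I'll lift off.

Call:
play_rows(targets=[[0, 0, -0.4, 0, 0, 0], [0, 0, -0.8, 0, 0, 0], [0, 0, -1, 0, 0, 0], [0, 0, -1, 0, 0, 0], [0, 0, -1, 0, 0, 0], [0, 0, -0.8, 0, 0, 0], [0, 0, 0, 0, 0, 0], [0, 0, 0, 0, 0, 0], [0, 0, 0, 0, 0, 0], [0, 0, 0, 0, 0, 0]])

```text
time_s: 12.68
tcp_pos: [573.0, 29.5, 179.0]
tool_rot: [-0.146, 0.989, 0.0, -0.001]
ft_force: [-0.1, -0.8, -0.2]
finger_gap: 0.004
finger_force: 0.0
```

```bash
python3 f.py; python3 -c "
from plant import *
print(hand_in())"
```

```text
[ 0.01  0.03 -0.08] [0.31 0.38 0.46] [573.38  29.42 179.64] [0.16 0.03 0.32] 13.125
the job is handed in; nothing more can be done
None
```

I ran the safety edge from the green end to the red end in one go, about 7 mm down by my readings (2.4–3.3 N), lifted clear and handed in at about 13 s; the hand-in returned no verdict.

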